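# Pack two door handles and sweep the crate with the check bar

## Task

Pack the two steel door handles into the crate's two empty bays, one in each, standing on their feet as they are now, so that nothing stands above the rim: the bays are not equally deep, so choose the right one for each handle, and set them down rather than dropping them. When both are in and released, slide the check bar all the way across the crate to its far stop to prove that nothing protrudes, and let go of it. Leave what is already packed and the other things on the bench where they are.

Things in the scene. Friction and masses are not known exactly. Their poses are not given: they have to be found in the camera images.
- crate: fixed open plywood crate 182 (x) x 282 (y) x 72 mm high, yawed within 0.15 rad; floor, walls and dividers 6 thick, dividers rim-high. Origin: middle of underside, on the bench. Bays 170 long in x: a packed one 64 wide centred at y = +103, two empty ones 97 wide centred at y = +16.5 and -86.5. The check bar's rail runs along y outside its near wall, at x = -125, top at z = 68.
- pad_thin: fixed grey plastic pad 166 x 94 x 4 thick covering the floor of one of the two empty bays (which one varies): this is the deep bay, 62 from pad to rim. Origin: middle of the pad's underside (6 above the bench), in the middle of the bay; axes as the crate's.
- pad_thick: fixed grey plastic pad 166 x 94 x 26 thick covering the floor of the other empty bay: this is the shallow bay, 40 from pad to rim. Origin: middle of the pad's underside (6 above the bench), in the middle of the bay; axes as the crate's.
- handle_tall: steel door handle, the taller of two alike: square grip bar 150 mm long (its x axis), 18 wide, 18 high, on two posts 120 apart with feet 36 wide; 56 high overall (bar top at z = 56), about 300 g (varies by 30%). Starts on its feet on the bench right of the crate, roughly along world y. Origin: middle of its underside, z up. Take it by the bar's middle from above, fingers across the bar.
- handle_low: steel door handle, the lower of two alike: square grip bar 150 mm long (its x axis), 18 wide, 18 high, on two posts 120 apart with feet 36 wide; 34 high overall (bar top at z = 34), about 300 g (varies by 30%). Starts on its feet on the bench right of the crate, roughly along world y. Origin: middle of its underside, z up. Take it by the bar's middle from above, fingers across the bar.
- gauge (a joint): check bar, 24 mm wide (y), spans the crate in x at z = 76 to 86 (4 above the rim), on a carriage on the near-side rail. Value in m: 0 = parked beyond the packed bay at the crate's +y end (starts within 0.02 of that), grows towards the crate's -y, 0.33 = far stop beyond the -y end. About 1.5 N friction plus 6 N per m/s; stays where it is left.
- gauge_grip (a point): point in the check bar's upright black grip, on the carriage by the crate's near wall (crate x = -125): 18 mm wide (crate y), 36 long (crate x), from z = 86 to 130 above the bench; the point is on its middle axis at z = 110. Pinch it from above across the 18 mm and move it along the crate's -y.
- small_carton: bystander: cardboard carton 74 x 48 x 50 high, already packed in the crate's narrow bay (mm). Origin: middle of its underside
- fan_motor: bystander: black and steel motor 50 x 46 x 44 high, already packed in the crate's narrow bay (mm). Origin: middle of its underside
- tape_roll: bystander: grey roll 100 across, 48 high, lying flat to the right beyond the handles (mm). Origin: middle of its underside
- wrench: bystander: steel wrench 180 long, lying to the right of the handles (mm). Origin: middle of its length, at its underside
- cleaner: bystander: white bottle 66 across, 190 high, standing left of the crate (mm). Origin: middle of its underside
- control_knob: bystander: black appliance knob 64 across, 34 high, left of the crate (mm). Origin: middle of its underside
- screwdriver: bystander: screwdriver 200 long, lying left of the crate (mm). Origin: middle of its length, at its underside
Mind the look-alikes: they are no part of the job. What is shaped like the handle_tall but blue or turquoise is not meant.

How it is judged:
On the way, in this order (a step that is already met when the one before it is completed fails the run):
1. both handles stand released in their bays, below the rim (x of handle_tall in the frame of pad_thin between -0.03 and 0.03 m and y of handle_tall in the frame of pad_thin between -0.04 and 0.04 m and z of handle_tall in the frame of pad_thin between 0 and 0.008 m and angle between each of handle_tall, handle_low's own z axis and vertical below 0.12 rad and x of handle_low in the frame of pad_thick between -0.03 and 0.03 m and y of handle_low in the frame of pad_thick between -0.04 and 0.04 m and z of handle_low in the frame of pad_thick between 0.022 and 0.03 m and contact force between the fingers and handle_tall below 0.2 N and contact force between the fingers and handle_low below 0.2 N and linear speed of each of handle_tall, handle_low below 0.02 m/s), for 0.2 s.
2. the check bar has been slid across to its far stop (value of joint gauge above 0.315 m), for 0.1 s.
At the end, for the whole second after the job is handed in: Tall handle on the thin pad, low handle on the thick pad, each on its feet (height within 4 mm of the pad's top, within 30 mm along and 40 mm across of its middle, tilt under 0.12 rad), below the rim, released, at rest; check bar within 15 mm of its far stop, released (all of step 1 and value of joint gauge above 0.315 m and contact force between the fingers and gauge below 0.2 N); the robot touches nothing.
It fails at once if something already packed or another thing on the bench is moved by more than 30 mm (distance of any of small_carton, fan_motor, tape_roll, wrench, cleaner, control_knob, screwdriver from where it was at the start of the episode above 0.03 m).
It fails at once if a handle is dropped (falls untouched at over 0.8 m/s) ((contact force between the fingers and handle_tall below 0.1 N and linear speed of handle_tall above 0.8 m/s) or (contact force between the fingers and handle_low below 0.1 N and linear speed of handle_low above 0.8 m/s)).
It also fails if it takes over 72 s, if anything falls off the work surface, if the arm or the gripper's body presses on something with over 40 N, if the wrist force passes 120 N, or if a joint passes its speed limit or range.

## Robot

A 6-joint arm with a two-finger parallel gripper is mounted at the origin on the work surface. World frame = base frame: x ahead of the robot, y to its left, z up, the work surface at z = 0. Lengths are in m, angles in rad, forces in N, time in s.
With the tool pointing down it reaches from about 0.275 to 0.875 m from the base axis. Payload 12.5 kg.
Tool frame: the origin (TCP) lies on the centre line of the jaws, within the pads' length; the fingertips stand r.finger_overhang ahead of it and the grasp point (between the pads) lies 3 mm ahead of it (r.finger_overhang is the distance from the TCP to the fingertips, in m); z points along the fingers, y is the direction in which the jaws open and shut (so a half turn about z gives the same grasp; the last joint's range is limited). The gripper opens to 85 mm and grips with 20 to 120 N. Pads are 22 mm wide; open, the fingers measure 114 mm over their backs; the gripper's body (76 mm by 85 mm) begins 54 mm behind the grasp point. The pads swing forward as they close: fully open they stand 13 mm farther back than shut.
Start: joints at [1.089, 0.351, 1.652, -0, 1.139, -0.085], TCP at [0.213, 0.507, 0.253] pointing down, gripper open.
Joint ranges: [-2.75, 2.75], [-0.79, 2.1], [0.01, 2.65], [-1.57, 4.71], [0.07, 3.14], [-2.87, 2.87]. Speed limits (rad/s): [2.22, 2.22, 2.79, 3.14, 3.14, 3.14].

## Interface

Orientations are given as a unit quaternion [x, y, z, w].
In Python, from cell import r, optics gives the robot as it stands. The module is installed in compiled form; this text tells all that it offers. Calls block until the motion is done:
- r.move_to(position, orientation): joint-space move of the TCP to a pose.
- r.move_linear(position, rot=None, vel=0.15): straight line of the TCP; rot=None keeps the orientation; vel is the mean speed in m/s.
- r.set_joints(angles): joint-space move.
- r.set_gripper(opening, squeeze=None): opening from 0.0 (shut) to 1.0 (fully open); squeeze is the grip in N (None keeps the last); returns when the fingers have stopped.
- r.sleep(seconds).
- r.inverse_kinematics(position, orientation): joint angles nearest the present ones, or None.
- optics.get_image(name): name is "scene" or "top" or "wrist"; returns a dict with "pixels" (400x640x3 uint8, red, green, blue), "depth" (400x640 float32, m along the optical axis (not along the pixel's ray), 0 where there is no reading), "fx", "fy", "cx", "cy" (pixels), "camera_from_world" (4x4, takes a point from world to camera coordinates); the wrist camera has in their place "mount" (4x4, takes a point from camera to tool coordinates, whose origin is the TCP and whose axes are the flange's). Camera axes: x right, y down, z forward; pixel columns grow to the right and rows downward; lengths in m; the calibration is good to about 2 mm. A picture is of the moment at which its call begins: read the wrist's pose just before it.
A pose or a line that the arm cannot do raises r.PlanningError and nothing moves.
- r.hand_in(): hands the job in, once; it reports no verdict.
Readings, each from a call of its own:
- r.current_t(): time.
- r.current_q(): joint angles.
- r.current_qvel(): joint speeds.
- r.current_effort(): joint torques, N m.
- r.current_tool_pos(): TCP position.
- r.current_ee_rot(): TCP orientation.
- r.current_contact_force(): force on the tool from outside, world axes, zero at the start.
- r.current_torque(): the same for the moment, N m.
- r.current_opening(): opening from 0.0 (shut) to 1.0 (fully open).
Only numpy, scipy, OpenCV 4.12 (cv2) and the standard library are available. Lean on these libraries where they do the work, as an engineer would, in place of code of your own. Each camera call takes 0.05 s, during which the arm holds its last target.

## Working session

There is one attempt and no reset: what is moved stays moved. The work goes in short steps, each a Python script; the robot and the scene stay as the last script left them, time stands still between calls to the robot, and variables do not carry over. Pictures are saved under pics/ and viewed, and the job is handed in when it is done.

```bash
mkdir -p pics
python3 - <<'E'
from cell import r, optics
import cv2, numpy as np
for n in ("scene","top"):
    d=optics.get_image(n); cv2.imwrite(f"pics/{n}0.png",d["pixels"][:,:,::-1])
    np.savez(f"{n}0.npz",**{k:v for k,v in d.items()})
    print(n,d["fx"],d["cx"],d["cy"],np.round(np.linalg.inv(d["camera_from_world"]),3))
print(r.finger_overhang,r.current_t(),r.current_ee_rot())
E
```

```text
scene 449.5115541561617 327.8264866898236 201.21759319216358 [[-0.348  0.808 -0.476  1.133]
 [ 0.938  0.301 -0.173  0.203]
 [ 0.004 -0.507 -0.862  1.223]
 [ 0.     0.     0.     1.   ]]
top 392.70357716985455 313.2740551937505 200.05605728804096 [[-0.002 -0.997  0.072  0.42 ]
 [-1.     0.002  0.003 -0.011]
 [-0.003 -0.072 -0.997  1.388]
 [ 0.     0.     0.     1.   ]]
0.022 0.1 [ 1.97094196e-01  9.80384415e-01 -5.04421106e-04 -1.51372644e-04]
```

View pics/scene0.png

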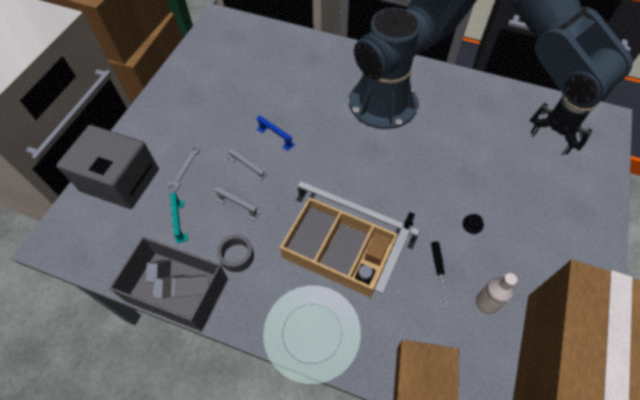

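View pics/top0.png

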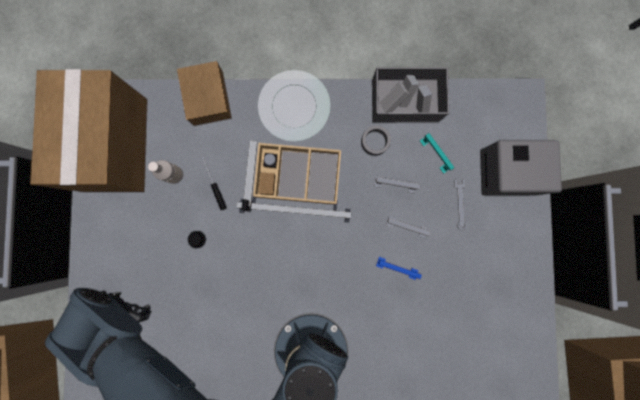

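The top view shows two grey handles at (397,184) and (408,226). The look-alikes are the blue handle at (398,268), the turquoise one at (437,152) and the wrench at (460,204), which has no posts. The crate is around (295,173), with the check bar parked at (248,175) and its grip at (245,206). Next I'll enlarge the crop and measure depth.

```bash
cat > h.py <<'E'
import numpy as np, cv2
def world(d):
    z=d["depth"].astype(float); H,W=z.shape
    u,v=np.meshgrid(np.arange(W),np.arange(H))
    p=np.stack([(u-d["cx"])/d["fx"]*z,(v-d["cy"])/d["fy"]*z,z,np.ones_like(z)],-1)
    return (p@np.linalg.inv(d["camera_from_world"]).T)[...,:3]
E
python3 - <<'E'
import numpy as np,cv2
from h import *
d=np.load("top0.npz"); P=world(d)
print("bench z",np.median(P[240:300,120:180,2]),np.median(P[250:300,440:520,2]))
im=d["pixels"][:,:,::-1]
a=cv2.resize(im[135:255,230:490],None,fx=3,fy=3,interpolation=cv2.INTER_CUBIC); cv2.imwrite("pics/topcrop.png",a)
for nm,(u0,u1,v0,v1) in dict(A=(368,425,170,197),B=(380,437,210,243),bay1=(285,302,155,192),bay2=(316,334,155,192)).items():
    Q=P[v0:v1,u0:u1].reshape(-1,3)
    print(nm,np.percentile(Q[:,2],[5,50,90,95,99]).round(4))
    if nm in"AB":
        S=Q[Q[:,2]>.016]
        c,s,ang=(cv2.minAreaRect((S[:,:2]*1000).astype(np.float32)))
        print(len(S),S.mean(0),c,s,ang, np.histogram(S[:,2],bins=np.arange(0.01,.07,.006)))
for v in range(140,206,12): print(v,(P[v,240:348:4,2]*1000).round().astype(int))
E
```

```text
bench z -0.00020428774263148153 -0.0020037014463653025
A [-0.0063 -0.0012  0.0525  0.055   0.0585]
262 [ 0.56805582 -0.28794841  0.09248044] (528.6499633789062, -176.52322387695312) (87.03875732421875, 385.94573974609375) 20.643808364868164 (array([  0,   3,   3,   2,   4,  12,  74, 145,  11]), array([0.01 , 0.016, 0.022, 0.028, 0.034, 0.04 , 0.046, 0.052, 0.058,
       0.064]))
B [-0.0064 -0.0013  0.0292  0.0328  0.0363]
238 [ 0.42372433 -0.33094846  0.04864346] (431.6040954589844, -209.99742126464844) (395.2138366699219, 47.986331939697266) 86.45050811767578 (array([  0,   5,  23, 148,  57,   2,   0,   0,   0]), array([0.01 , 0.016, 0.022, 0.028, 0.034, 0.04 , 0.046, 0.052, 0.058,
       0.064]))
bay1 [0.0037 0.0086 0.0122 0.0133 0.0153]
bay2 [0.0258 0.0305 0.034  0.0352 0.0376]
140 [-2  4 -7  0 -2 -2 -6 -2  2  0  3  3 16 17 14 17 -5 -2 -4  0  3 -2 -1 -4
 -4  2 -1]
152 [ 2 -3  0 83 -2 54  9  4  4  8 64  6  6  3  6  5 15 18 22 28 40 42 49 59
 63 72 -2]
164 [ 1  2 84 84 -4 26 29 47 50 28 24 10  7  8 10 11 10 70 31 29 29 30 30 33
 35  3 -6]
176 [-5 -3 85 80 68 54 53 57 57 69  5  9 10 12 10  8  9 72 26 30 34 29 27 31
  1  1 -3]
188 [-7 -2 84 78 62 55 55 46 58 70 10  5 14  9  4 13  3 27 30 29 29 34 33 32
 66 -6  3]
200 [  1 129 109  65   5  -7  -6  -6  -5  -6  -2  11  30  46  70  72  71  65
  67  77  31  29  27  28  67  -2  -2]
```

View pics/topcrop.png

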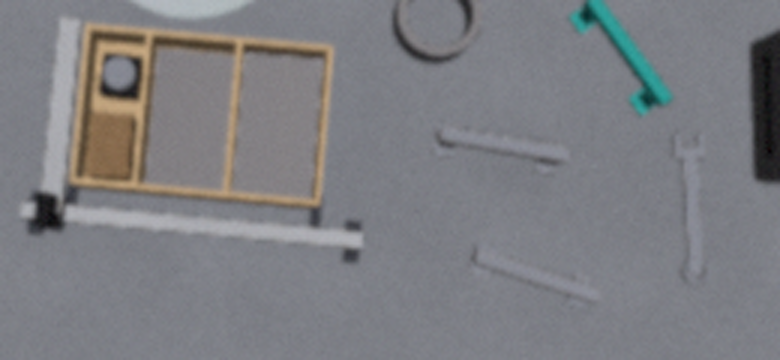

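The enlarged crop settles which handle is which. Grey A at (397,184) has its bar top at about 55 mm, so it is the tall one. Grey B at (408,226) is at about 33 mm, so it is the low one. The +16.5 bay's floor is at about 9 mm, so it is the deep bay. The -86.5 bay's floor is at about 30 mm, so it is the shallow one. Next I'll fit the poses.

```bash
cat >> h.py <<'E'
from scipy.optimize import minimize
def barfit(P,box,zlo,zhi):
    u0,u1,v0,v1=box; Q=P[v0:v1,u0:u1].reshape(-1,3); S=Q[(Q[:,2]>zlo)&(Q[:,2]<zhi)]
    c,s,_=cv2.minAreaRect((S[:,:2]*1000).astype(np.float32)) ; m=S[:,:2].mean(0)
    w,V=np.linalg.eigh(np.cov((S[:,:2]-m).T)); a=V[:,1]*np.sign(V[1,1])
    t=(S[:,:2]-m)@a; n=(S[:,:2]-m)@V[:,0]
    mid=m+a*(np.percentile(t,1)+np.percentile(t,99))/2
    return dict(n=len(S),mean=m,mid=mid,L=np.ptp(t),W=np.ptp(n),yaw=np.arctan2(a[1],a[0]),rect=(np.array(c)/1000,s),z=np.median(S[:,2]))
E
python3 - <<'E'
from h import *
d=np.load("top0.npz"); P=world(d)
print("A",barfit(P,(368,425,170,197),.044,.066))
print("B",barfit(P,(380,437,210,243),.023,.044))
rgb=d["pixels"].astype(int); Q=P[135:215,240:350]; C=rgb[135:215,240:350]
m=(C[...,0]-C[...,2]>50)&(Q[...,2]>.06)&(Q[...,2]<.08)&(C.sum(-1)>330)
S=Q[m][:,:2]; print(m.sum(),S.min(0),S.max(0),np.median(Q[m][:,2]))
# template fit: wall centrelines
def res(p):
    c,s=np.cos(p[2]),np.sin(p[2]); q=(S-p[:2])@np.array([[c,-s],[s,c]])
    x,y=q[:,0],q[:,1]; 
    dd=[]
    for yc in (138,68,-35,-138): dd.append(np.hypot(y-yc/1e3,np.maximum(abs(x)-.091,0)))
    for xc in (88,-88): dd.append(np.hypot(x-xc/1e3,np.maximum(abs(y)-.141,0)))
    return np.minimum(np.min(dd,0),.012).mean()
r0=cv2.minAreaRect((S*1000).astype(np.float32)); print(r0)
best=min((minimize(res,[r0[0][0]/1e3+dx,r0[0][1]/1e3+dy,t],method="Nelder-Mead",options=dict(xatol=1e-5,fatol=1e-7,initial_simplex=np.array([r0[0][0]/1e3+dx,r0[0][1]/1e3+dy,t])+np.array([[0,0,0],[.01,0,0],[0,.01,0],[0,0,.03]]))) for t in(-.12,-.06,0,.06,.12) for dx in(-.01,0,.01) for dy in (-.01,0,.01)),key=lambda o:o.fun)
print(best.x,best.fun)
# project crate onto image for check
p=best.x;c,s=np.cos(p[2]),np.sin(p[2]);M=d["camera_from_world"]
im=cv2.resize(rgb.astype(np.uint8)[:,:,::-1],None,fx=4,fy=4,interpolation=cv2.INTER_CUBIC)
def prj(x,y,z):
    w=np.array([p[0]+c*x-s*y,p[1]+s*x+c*y,z,1]);k=M@w;return (int(4*(k[0]/k[2]*d["fx"]+d["cx"])+1.5),int(4*(k[1]/k[2]*d["fy"]+d["cy"])+1.5))
for ring,col in (([(91,141),(91,-141),(-91,-141),(-91,141)],(0,0,255)),([(85,65),(85,-32),(-85,-32),(-85,65)],(255,0,0)),([(85,-38),(85,-135),(-85,-135),(-85,-38)],(0,255,0))):
    cv2.polylines(im,[np.array([prj(x/1e3,y/1e3,.072) for x,y in ring])],True,col,1)
cv2.imwrite("pics/crate.png",im[540:880,940:1420])
E
```

```text
A {'n': 236, 'mean': array([ 0.57326367, -0.29648754]), 'mid': array([ 0.57328158, -0.29638406]), 'L': np.float64(0.14741314949856266), 'W': np.float64(0.019471182879896416), 'yaw': np.float64(1.3993743160373442), 'rect': (array([ 0.57400433, -0.29654584]), (147.37258911132812, 18.72524642944336)), 'z': np.float64(0.053329425087465854)}
B {'n': 230, 'mean': array([ 0.42378517, -0.33537937]), 'mid': array([ 0.42366577, -0.33574868]), 'L': np.float64(0.14889940575300528), 'W': np.float64(0.01807176233666767), 'yaw': np.float64(1.2580852669149993), 'rect': (array([ 0.4240383 , -0.33563617]), (148.9046630859375, 17.988555908203125)), 'z': np.float64(0.03184251289595841)}
410 [ 0.5077653  -0.09518294] [0.70726471 0.19298977] 0.07071153873313496
((607.1743774414062, 48.419166564941406), (277.898681640625, 180.01779174804688), 84.73262786865234)
[ 0.60691495  0.04750601 -0.09056676] 0.0012146673871562866
```

View pics/crate.png

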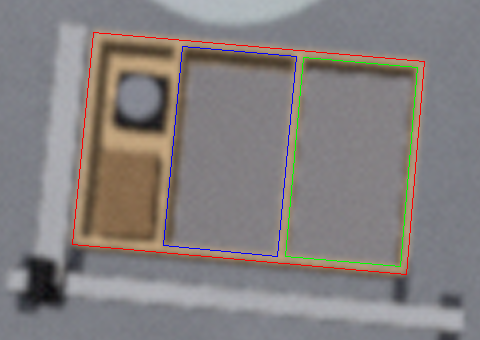

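The overlay of the fitted crate matches the image: centre (0.607, 0.048), yaw -0.091, rim at the image's tan walls. The two bays line up with the blue and green outlines. Next I'll check the IK and plan both transfers.

```bash
cat >> h.py <<'E'
CR=np.array([0.6069,0.0475,-0.0906])
def cw(x,y):
    c,s=np.cos(CR[2]),np.sin(CR[2]); return CR[:2]+[c*x-s*y,s*x+c*y]
def down(phi):  # tool y axis along world angle phi
    a=(phi+np.pi/2)/2; return [np.cos(a),np.sin(a),0,0]
A=np.array([.5735,-.2965]);AY=1.399
B=np.array([.4238,-.3356]);BY=1.258
E
python3 - <<'E'
from cell import r
from h import *
for nm,xy,phis in (("A",A,AY),("B",B,BY),("deep",cw(0,.0165),CR[2]),("shal",cw(0,-.0865),CR[2]),("grip0",cw(-.125,.165),CR[2]),("gripend",cw(-.125,-.165),CR[2])):
    print(nm,xy)
    for k in(-1,1):
        for z in (.25,.04 if "g" not in nm else .11):
            q=r.inverse_kinematics([*xy,z],down(phis+k*np.pi/2)); print(k,z,None if q is None else np.round(q,2))
E
```

```text
A [ 0.5735 -0.2965]
-1 0.25 [-0.55  0.53  1.39 -0.    1.23 -0.38]
-1 0.04 [-0.55  0.78  1.51 -0.    0.84 -0.38]
1 0.25 [-0.55  0.53  1.39 -0.    1.23  2.76]
1 0.04 [-0.55  0.78  1.51 -0.    0.84  2.76]
B [ 0.4238 -0.3356]
-1 0.25 [-0.76  0.34  1.68 -0.    1.12 -0.44]
-1 0.04 [-0.76  0.65  1.81 -0.    0.68 -0.44]
1 0.25 [-0.76  0.34  1.68 -0.    1.12  2.7 ]
1 0.04 [-0.76  0.65  1.81 -0.    0.68  2.7 ]
deep [0.60839286 0.06393233]
-1 0.25 [ 0.03  0.47  1.49 -0.    1.19  1.69]
-1 0.04 [ 0.03  0.74  1.61 -0.    0.79  1.69]
1 0.25 [ 0.03  0.47  1.49 -0.    1.19 -1.45]
1 0.04 [ 0.03  0.74  1.61 -0.    0.79 -1.45]
shal [ 0.59907382 -0.03864523]
-1 0.25 [-0.14  0.45  1.52 -0.    1.18  1.52]
-1 0.04 [-0.14  0.72  1.65 -0.    0.77  1.52]
1 0.25 [-0.14  0.45  1.52 -0.    1.18 -1.62]
1 0.04 [-0.14  0.72  1.65 -0.    0.77 -1.62]
grip0 [0.49734123 0.22313279]
-1 0.25 [ 0.34  0.35  1.67 -0.    1.13  2.  ]
-1 0.11 [ 0.34  0.53  1.78 -0.    0.83  2.  ]
1 0.25 [ 0.34  0.35  1.67 -0.    1.13 -1.14]
1 0.11 [ 0.34  0.53  1.78 -0.    0.83 -1.14]
gripend [ 0.46748411 -0.10551376]
-1 0.25 [-0.32  0.23  1.83 -0.    1.08  1.34]
-1 0.11 [-0.32  0.44  1.95 -0.    0.75  1.34]
1 0.25 [-0.32  0.23  1.83 -0.    1.08 -1.8 ]
1 0.11 [-0.32  0.44  1.95 -0.    0.75 -1.8 ]
```

Run:
```python
from cell import r,optics
from h import *
o=down(AY-np.pi/2)
r.set_gripper(0.7); 
r.move_to([*A,.17],o); print(r.current_t(),r.current_tool_pos())
d=optics.get_image("wrist"); cv2.imwrite("pics/w1.png",d["pixels"][:,:,::-1])
r.move_linear([*A,.050],vel=.12); print(r.current_t(),r.current_tool_pos(),r.current_contact_force())
d=optics.get_image("scene"); cv2.imwrite("pics/s1.png",cv2.resize(d["pixels"][120:270,140:380,::-1],None,fx=3,fy=3))
```

```text
3.5833 [ 0.57382442 -0.29581223  0.17011503]
4.7833 [ 0.57395713 -0.29676934  0.05085725] [ 0.09840766 -0.40475984 -0.57741388]
```

View pics/w1.png

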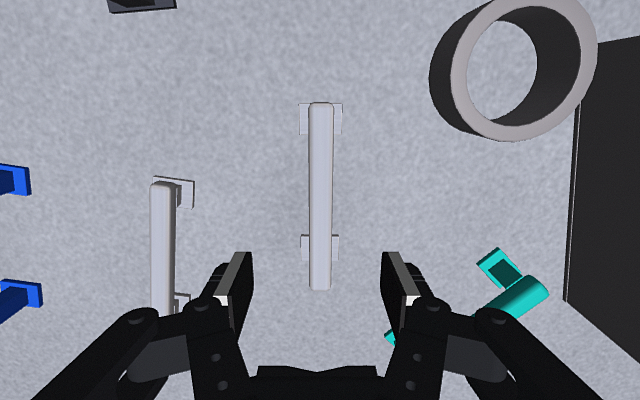

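View pics/s1.png

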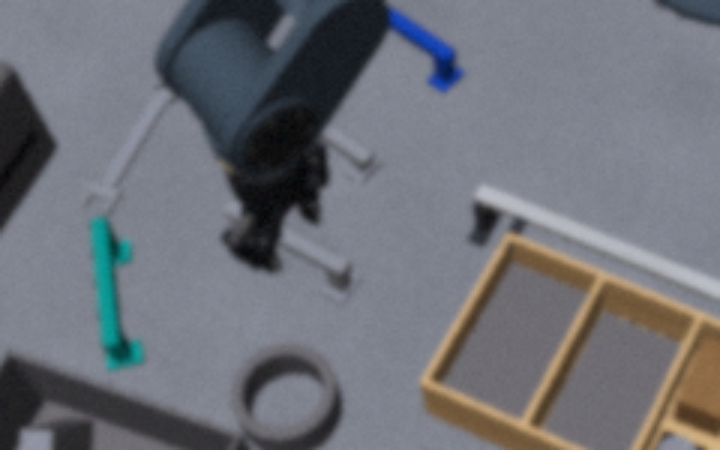

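The wrist view shows the grey tall handle at (320,195), centred between the jaws, which span about (245–390), and parallel to them. The scene crop shows the fingers straddling its middle at (265,230). I'll grip and transfer it.

Run:
```python
from cell import r,optics
from h import *
r.set_gripper(0.0,squeeze=60); f0=r.current_contact_force(); print(r.current_t(),r.current_opening(),f0,r.current_tool_pos())
p=r.current_tool_pos()
r.move_linear([p[0],p[1],.20],vel=.15); print(r.current_t(),r.current_opening(),r.current_contact_force())
T=cw(0,.0165); o=down(CR[2]+np.pi/2)
r.move_to([*T,.20],o); print(r.current_t(),r.current_opening(),r.current_tool_pos())
for n in("scene","wrist"):
    d=optics.get_image(n); cv2.imwrite(f"pics/{n}2.png",d["pixels"][:,:,::-1] if n=="wrist" else cv2.resize(d["pixels"][150:310,240:460,::-1],None,fx=3.5,fy=3.5))
```

```text
5.2833 0.19889617183651914 [ 1.04763749 -0.76420309  1.52146051] [ 0.57371996 -0.29659551  0.05026634]
6.4333 0.20056004959721177 [ 0.49463335 -0.03088668 -2.59295846]
7.7917 0.19831120143582456 [0.60850759 0.06310948 0.19981099]
```

View pics/wrist2.png

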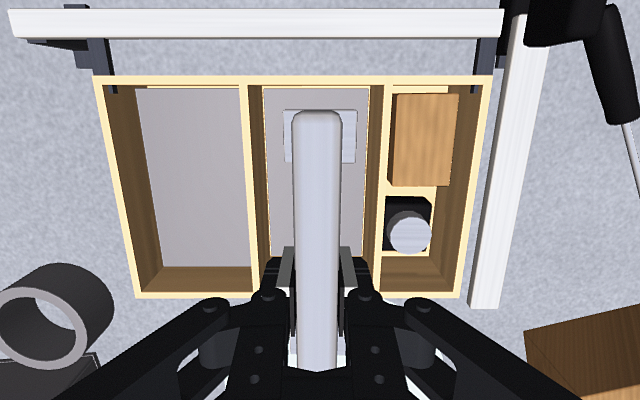

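View pics/scene2.png

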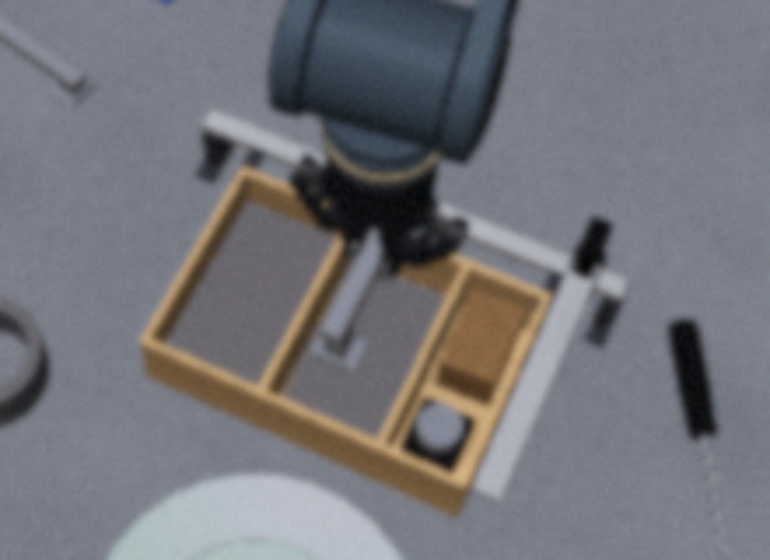

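The handle is held level over the middle bay; in the wrist view the bar is at (318,240) and the bay walls at x≈255 and x≈385. I'll lower it now.

```bash
cat >> h.py <<'E'
def setdown(r,xy,z):
    r.move_linear([*xy,z+.02],vel=.12)
    r.move_linear([*xy,z+.004],vel=.05); f0=r.current_contact_force()[2]; p=r.current_tool_pos()
    zz=z+.004; print("start",p,f0)
    while zz>z-.004:
        zz-=.001; r.move_linear([*xy,zz],vel=.02); f=r.current_contact_force()[2]
        print(round(zz,4),np.round(r.current_tool_pos(),4),round(f-f0,2))
        if f-f0>4: break
E
python3 - <<'E'
from cell import r,optics
from h import *
T=cw(0,.0165)
setdown(r,T,.0603)
r.set_gripper(0.38); print(r.current_t(),r.current_opening(),r.current_contact_force())
r.move_linear([*T,.20],vel=.18)
print(r.current_t())
r.move_to([*B,.15],down(BY-np.pi/2)); r.set_gripper(0.7)
print(r.current_t(),r.current_tool_pos())
for n in("top","wrist"):
    d=optics.get_image(n); cv2.imwrite(f"pics/{n}3.png",d["pixels"][:,:,::-1] if n=="wrist" else cv2.resize(d["pixels"][130:260,230:450,::-1],None,fx=3.5,fy=3.5))
    if n=="top":
        np.savez("top3.npz",**d)
E
```

```text
start [0.60825227 0.06393425 0.06399248] -1.6913814997127639
0.0633 [0.6085 0.0639 0.0634] -1.23
0.0623 [0.6084 0.0639 0.0623] -2.24
0.0613 [0.6083 0.0639 0.0612] -0.65
0.0603 [0.6084 0.0639 0.0603] -0.03
0.0593 [0.6085 0.0641 0.0601] 8.25
11.0583 0.38268615101387504 [ 0.13704903 -0.18754932 -0.46716663]
11.9917
14.0 [ 0.42395905 -0.33541697  0.14999088]
```

View pics/wrist3.png

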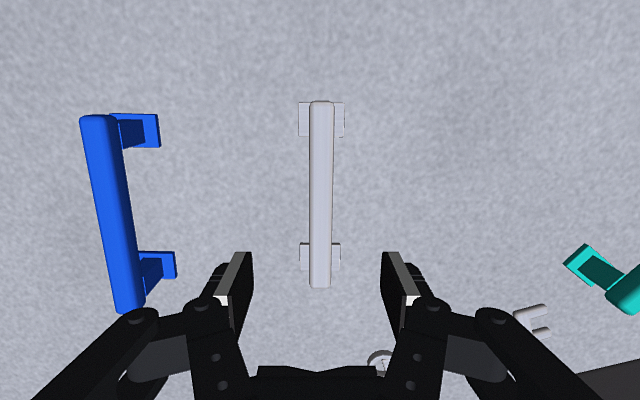

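View pics/top3.png

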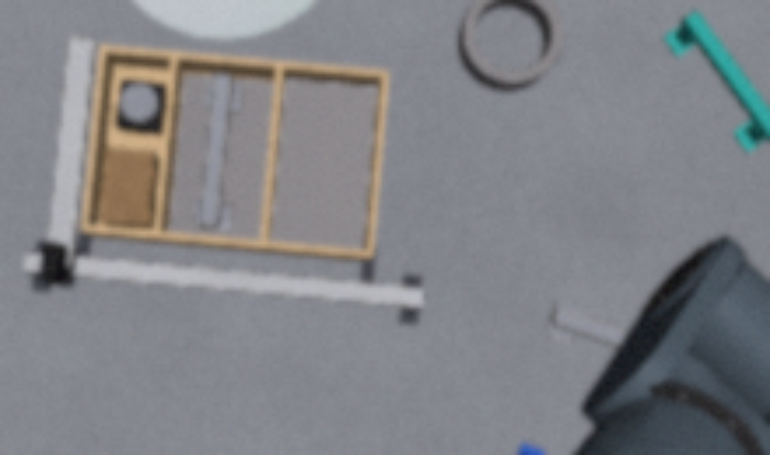

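The tall handle stands in the deep bay at crop pixel (215,150), parallel to the walls. The low grey handle at wrist pixel (320,195) is centred between the open jaws. I'll grip it.

Run:
```python
from cell import r,optics
from h import *
d=np.load("top3.npz"); print(barfit(world(d),(284,304,145,202),.05,.08)); print(cw(0,.0165))
r.move_linear([*B,.030],vel=.12); print(r.current_tool_pos(),r.current_contact_force())
r.set_gripper(0.0,squeeze=60); p=r.current_tool_pos(); print(r.current_t(),r.current_opening(),p,r.current_contact_force())
r.move_linear([p[0],p[1],.20],vel=.15); print(r.current_opening())
T=cw(0,-.0865)
r.move_to([*T,.20],down(CR[2]+np.pi/2)); print(r.current_t(),r.current_opening(),r.current_tool_pos())
d=optics.get_image("wrist"); cv2.imwrite("pics/wrist4.png",d["pixels"][:,:,::-1])
open("pz","w").write(str(p[2]))
```

```text
{'n': 334, 'mean': array([0.61199513, 0.06451514]), 'mid': array([0.60714567, 0.06467986]), 'L': np.float64(0.18382354637933743), 'W': np.float64(0.07194589732218983), 'yaw': np.float64(3.1076383756368764), 'rect': (array([0.6070675, 0.0598863]), (185.02110290527344, 65.83277893066406)), 'z': np.float64(0.0648043268950711)}
[0.60839286 0.06393233]
[ 0.42409975 -0.33588535  0.03062495] [0.74822639 0.21056702 0.24684758]
15.7083 0.19850560739360415 [ 0.42422358 -0.33594695  0.03065476] [0.98950293 0.73809182 6.541225  ]
0.1984177556492641
18.2917 0.19750306099314585 [ 0.59885448 -0.03942297  0.19973829]
```

View pics/wrist4.png

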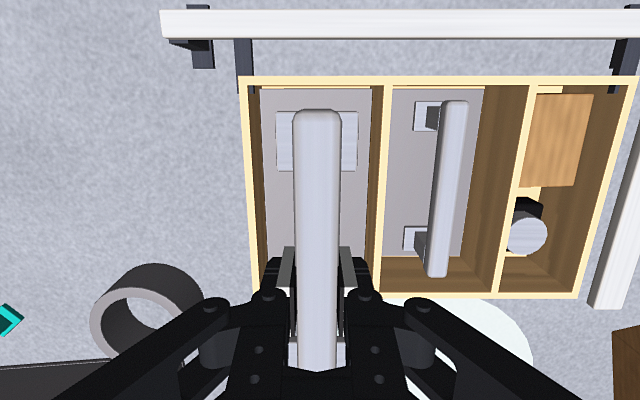

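The low handle is held over the shallow bay; in the wrist view the bar is at (317,240) and the bay at x 255–378. The tall one is standing in its bay at (448,190). I'll set this one down, then locate the gauge grip.

Run:
```python
from cell import r,optics
from h import *
T=cw(0,-.0865)
setdown(r,T,.0307+.032)
r.set_gripper(0.38); print(r.current_t(),r.current_opening(),r.current_contact_force())
r.move_linear([*T,.22],vel=.18)
r.move_to([*cw(-.16,.165),.26],down(CR[2]+np.pi/2)); r.set_gripper(0.6)
print(r.current_t(),r.current_tool_pos())
for n in("scene","top","wrist"):
    d=optics.get_image(n); np.savez(n+"5.npz",**d); cv2.imwrite(f"pics/{n}5.png",d["pixels"][:,:,::-1] if n!="top" else cv2.resize(d["pixels"][130:260,230:450,::-1],None,fx=3.5,fy=3.5))
```

```text
start [ 0.59894301 -0.03862012  0.06637591] -3.457093374247136
0.0657 [ 0.5991 -0.0387  0.0658] 0.12
0.0647 [ 0.599  -0.0386  0.0647] 0.33
0.0637 [ 0.599  -0.0386  0.0636] 1.57
0.0627 [ 0.5991 -0.0386  0.0627] 0.49
0.0617 [ 0.5991 -0.0387  0.0626] 13.03
21.4833 0.38094220428256204 [ 0.00874722 -0.70068597 -0.37330227]
23.9917 [0.46278899 0.22584531 0.25986263]
```

View pics/wrist5.png

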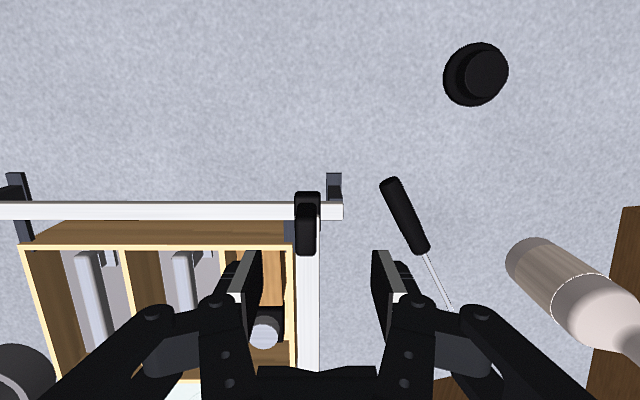

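View pics/top5.png

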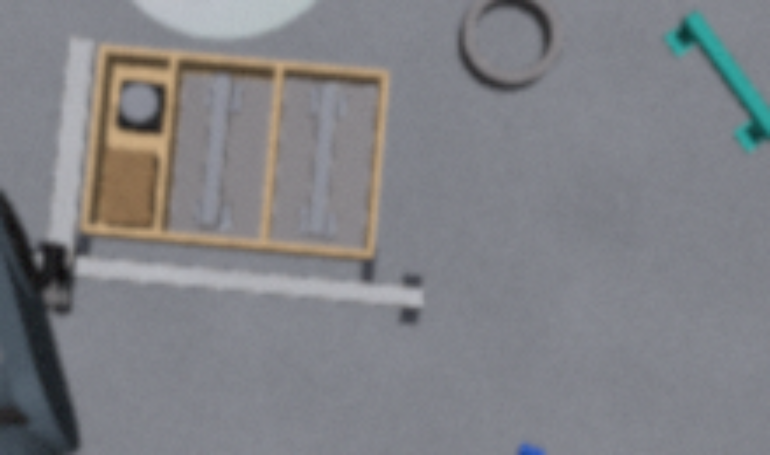

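View pics/scene5.png

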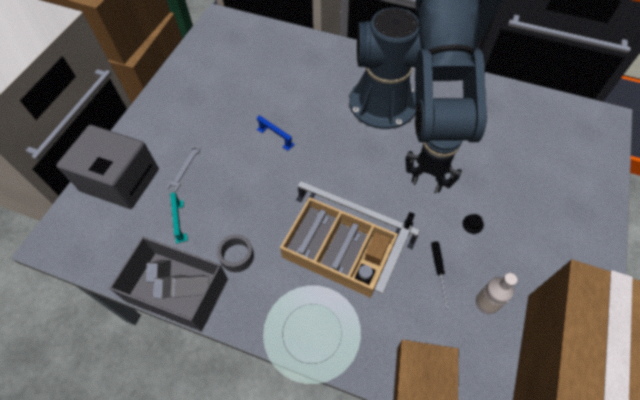

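Both handles stand in their bays; in the top crop they are at (215,150) and (322,155). The grip is visible in the wrist view at (307,222) and in the scene view at (409,220). I'll measure it from depth.

Run:
```python
from h import *
from scipy.spatial.transform import Rotation as R
c,s=np.cos(CR[2]),np.sin(CR[2]); RT=np.array([[c,-s],[s,c]])
for f in("top0","scene0","scene5"):
    d=np.load(f+".npz");P=world(d);q=(P[...,:2]-CR[:2])@RT
    reg=(abs(q[...,0]+.125)<.04)&(q[...,1]>.1)&(q[...,1]<.22)
    m=reg&(P[...,2]>.10)&(P[...,2]<.135)
    b=(abs(q[...,0])<.08)&(q[...,1]>.142)&(q[...,1]<.22)&(P[...,2]>.075)&(P[...,2]<.095)
    print(f,"grip",m.sum(),q[m].mean(0),np.percentile(q[m],[3,97],axis=0).round(4).tolist(),"top",P[m][:,2].max(),"bar y",b.sum(),np.percentile(q[b][:,1],[3,50,97]).round(4))
d=np.load("wrist5.npz");print(d["mount"].round(3).tolist())
z=d["depth"].astype(float);u,v=np.meshgrid(np.arange(640),np.arange(400))
p=np.stack([(u-d["cx"])/d["fx"]*z,(v-d["cy"])/d["fy"]*z,z,np.ones_like(z)],-1)@d["mount"].T
t=p[...,:3]@R.from_quat(down(CR[2]+np.pi/2)).as_matrix().T+[0.46278899,0.22584531,0.25986263]
q=(t[...,:2]-CR[:2])@RT
m=(v<260)&(v>185)&(u>285)&(u<330)&(t[...,2]>.10)&(t[...,2]<.14)
print(m.sum(),q[m].mean(0),np.percentile(q[m],[2,98],axis=0),np.percentile(t[m][:,2],[2,50,98]))
```

```text
top0 grip 74 [-0.12493098  0.15476897] [[-0.1422, 0.1476], [-0.1085, 0.1642]] top 0.1336003513603281 bar y 351 [0.1448 0.1558 0.1678]
scene0 grip 106 [-0.11758153  0.15529659] [[-0.1372, 0.1466], [-0.1045, 0.1635]] top 0.13493596117548878 bar y 482 [0.1433 0.1545 0.1659]
scene5 grip 111 [-0.11704076  0.15497835] [[-0.1382, 0.1464], [-0.104, 0.1634]] top 0.13495000197687923 bar y 484 [0.1433 0.1547 0.1659]
[[0.001, -0.951, -0.309, 0.079], [1.0, 0.001, -0.0, 0.0], [0.001, -0.309, 0.951, -0.12], [0.0, 0.0, 0.0, 1.0]]
1044 [-0.12690551  0.15554921] [[-0.14021935  0.14672734]
 [-0.10716439  0.16419413]] [0.10301197 0.12866224 0.13047209]
```

The measurements agree: the grip is at crate (-0.125, 0.155), top at about 0.130. I'll pinch it and slide.

Run:
```python
from cell import r,optics
from h import *
o=down(CR[2]+np.pi/2); g=lambda y,z:[*cw(-.125,y),z]
r.move_linear(g(.155,.20),rot=o,vel=.15)
r.move_linear(g(.155,.114),vel=.12); print(r.current_t(),r.current_tool_pos(),r.current_contact_force())
r.set_gripper(0.0,squeeze=40); print(r.current_opening(),r.current_contact_force())
n=np.array([np.sin(CR[2]),-np.cos(CR[2])]) # crate -y
for y in np.arange(.10,-.151,-.05):
    r.move_linear(g(y,.114),vel=.1); print(round(y,3),r.current_opening(),np.round(r.current_contact_force(),1))
    if np.abs(r.current_contact_force()[:2]).max()>25: break
y=-.150
while y>-.185:
    y-=.003; r.move_linear(g(y,.114),vel=.05); f=r.current_contact_force()[:2]@n; print(round(y,3),round(f,1))
    if f<-10: break
print(r.current_t(),r.current_tool_pos(),r.current_opening())
```

```text
25.625 [0.49686405 0.21337537 0.11479368] [ 0.76372507 -1.07345217  0.10927533]
0.20564932639520112 [-0.96393165 -0.35925667  6.96670778]
0.1 0.2032923148725344 [-1.8 -1.4  7.2]
0.05 0.208446901863851 [-3.5 -0.8  8.2]
0.0 0.20153996388102632 [-4.6 -0.9  8.7]
-0.05 0.20820347497945144 [-4.1 -1.1  9.9]
-0.1 0.20560423346945855 [-5.7 -1.3 10.5]
-0.15 0.20339687384344635 [-6.4 -1.3 10.7]
-0.153 1.8
-0.156 0.8
-0.159 2.1
-0.162 1.0
-0.165 0.9
-0.168 -15.7
31.4667 [ 0.46705095 -0.10709328  0.1146259 ] 0.2057693287256571
```

The far stop is felt at crate y ≈ -0.166, with the force jumping to -15.7 N. I'll release, retreat and verify.

Run:
```python
from cell import r,optics
from h import *
r.move_linear([*cw(-.125,-.1665),.114],vel=.05)
r.set_gripper(0.6); print(r.current_contact_force())
p=r.current_tool_pos(); r.move_linear([p[0],p[1],.25],vel=.15)
r.move_to([.33,-.05,.30],r.current_ee_rot()); r.sleep(.5); print(r.current_t(),r.current_contact_force())
c,s=np.cos(CR[2]),np.sin(CR[2]); RT=np.array([[c,-s],[s,c]])
for n in("scene","top"):
    d=optics.get_image(n); cv2.imwrite(f"pics/{n}6.png",cv2.resize(d["pixels"][130:260,230:450,::-1],None,fx=3.5,fy=3.5) if n=="top" else d["pixels"][:,:,::-1])
    P=world(d);q=(P[...,:2]-CR[:2])@RT
    b=(abs(q[...,0])<.08)&(q[...,1]<-.142)&(q[...,1]>-.22)&(P[...,2]>.075)&(P[...,2]<.095)
    print(n,"bar y",b.sum(),np.percentile(q[b][:,1],[3,50,97]).round(4))
    for yc,zt in((.0165,.066),(-.0865,.066)):
        m=(abs(q[...,0])<.084)&(abs(q[...,1]-yc)<.035)&(abs(P[...,2]-zt)<.012)
        print(" handle",m.sum(),"z",np.median(P[m][:,2]).round(4),"pct x",np.percentile(q[m][:,0],[3,97]).round(3),"y",np.median(q[m][:,1]).round(4))
```

```text
[-0.45479796  0.1388227  -0.54617944]
34.375 [-0.21104476  0.1724699   0.79791249]
scene bar y 444 [-0.1781 -0.1654 -0.1547]
 handle 380 z 0.0667 pct x [-0.084  0.075] y 0.0184
 handle 376 z 0.0665 pct x [-0.083  0.075] y -0.0851
top bar y 343 [-0.1761 -0.1647 -0.1536]
 handle 239 z 0.064 pct x [-0.07   0.082] y 0.0192
 handle 238 z 0.0634 pct x [-0.071  0.074] y -0.0851
```

View pics/scene6.png

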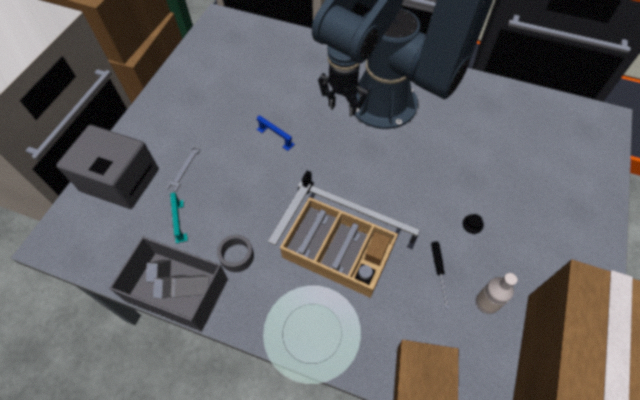

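View pics/top6.png

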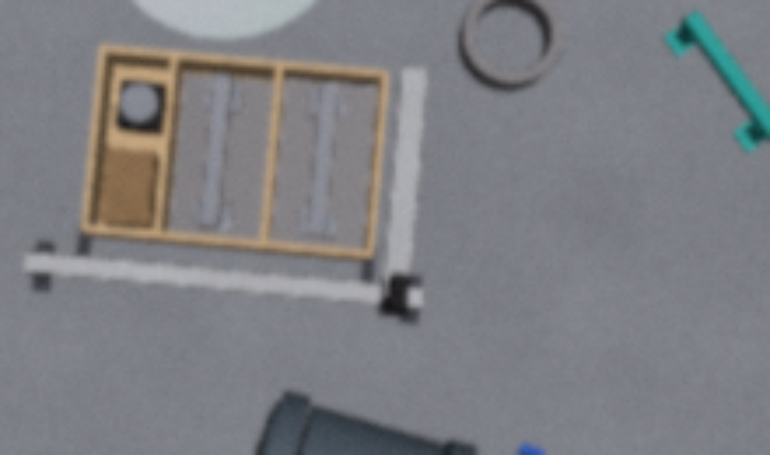

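The check bar is at the far end, at top crop (405,175) with its grip at (400,297). Both handles stand in their bays at (215,150) and (322,155), nothing else has moved, and the arm is clear. I'm handing in.

```bash
python3 -c "
from cell import r
r.hand_in(); print(r.current_t())"
```

```text
the job is handed in; nothing more can be done
the job is handed in; nothing more can be done
```

Both handles are packed and released, the check bar is at its far stop and released, and the job is handed in. The last clock reading before hand-in was about 34 s of the 72 s; no verdict is reported.

- **Handles:** The tall handle is in the deep (thin-pad) bay and the low one in the shallow bay. I lowered each one until I felt contact, and contact came within 1 mm of the expected height.
- **Check bar:** I slid it across with no resistance at the handles until it hit the stop. The grip force jumped to about -16 N at crate y ≈ -0.166, and the images then put the bar at y ≈ -0.165, about 0.32–0.33 m along its travel.
- **Last pictures:** Both bar tops read 63–67 mm (expected 66, rim at 72). They sit within about 3 mm of the bay middles across the crate, parallel to the walls. The arm is clear and the bystanders look unmoved.
- **Weak checks:** One automatic fit of the tall handle, made after placing it, came out wrong because it picked up crate walls, so I did not use it. The handle-end positions along x are also partly contaminated by the walls. For that direction I relied on the gripper position and the pictures.

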